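# Turn the specimen turntable until the marked jaw is at the front

## Task

The jaw marked with red tape is the next piece to be mounted. With a fingertip, push the turntable round by its rim until the middle of the jaw stands behind the brass plate that marks the turntable's front, then take the hand away and leave the turntable at rest. Do not touch, lift or carry any of the five pieces standing on it, turn gently enough that they all stay standing on the dark mat, and leave the other things on the bench where they are.

Things in the scene. Friction and masses are not known exactly. Their poses are not given: they have to be found in the camera images.
- turntable_base: Grey cast base of the turntable, fixed to the bench; 224 mm across, it carries the round tray (310 mm across). Origin on the bench surface, on the turntable's axis; z up, its -x axis points to the turntable's front. A 40 mm wide bracket runs out along -x from under the tray and carries the front plate; it reaches no higher than 52 mm.
- front_plate (a point): Centre of the top of the brass front plate on the base's bracket: 58 mm (radial) by 40 mm (across), top 50 mm above the bench, lower than the tray's edge, just outside it: 166 to 224 mm from the axis along the base's -x, centre at 195 mm. A thin black line runs along its middle. It marks the front and does not turn.
- tray (a joint): Turn of the tray on the base in rad, positive anticlockwise seen from above; turns either way without stops. Brown wooden disc, radius 155 mm, about 1.5 kg, 36 to 55 mm above the bench, on a ball bearing. About 0.8 N at the rim turns it; after a slow push it rolls on 10 mm of rim travel at most and stays where it stops.
- mat_centre (a point): Centre of the dark round mat on the tray (radius 128 mm, top 58 mm above the bench), on the turntable's axis, at the height of the mat's top; turns with the tray. A brass cap of 17 mm radius stands there, up to 72 mm above the bench.
- notch (a point): Middle of the floor of one of six equal finger notches in the teak lip round the tray (lip 143 to 155 mm from the axis, top 82 mm above the bench). Floor 55 mm above the bench, 149 mm from the axis, 57 mm wide along the rim, open outwards. x radially outwards; at joint 0 on the base's +x side. The others follow every 60 degrees. A fingertip in a notch pushes on the lip's end.
- jaw: Bone-coloured resin lower jaw with white teeth and a red tape round the chin: 72 mm across (y) by 74 mm long (x), 44 mm high, about 80 g, standing loose on the mat about 84 mm from the turntable's axis, any way round. Origin under its middle on the mat; the chin is at its -x.
- vertebrae: White plastic column segment of three vertebrae with grey discs, standing loose on the mat: about 60 mm across, 62 mm high, 110 g. Origin on the mat below it, z up.
- screw_block: Light wooden block 56 x 36 x 18 mm with two upright brass hinge screws, 35 mm high over all, 70 g, loose on the mat. Origin under its middle, z up.
- skull_mount: Walnut skull base mount, a turned round foot of 72 mm diameter with a thin post, 58 mm high, 140 g, loose on the mat. Origin under its middle, z up.
- bottle: Small blue glass bottle with a black cap, 44 mm diameter, 66 mm high, 110 g, loose on the mat; it stands at the front at the start. Origin under its middle, z up.
- screwdriver: Screwdriver of 180 mm lying on the bench to the right of the turntable, along its x axis. To be left alone.
- brush: Brush of 170 mm lying on the bench to the left of the turntable, along its x axis. To be left alone.
- wax_jar: Amber glass jar with a brass lid, 56 mm diameter, 70 mm high, on the bench to the right of the turntable. Origin under its middle. To be left alone.
- dish: Small white dish, 90 mm diameter, 32 mm high, on the bench to the left of the turntable, farther off than the brush. Origin under its middle. To be left alone.

How it is judged:
By the outcome, as a careful person would: the job done as asked, in the order asked, and still so for the second after the job is handed in, with the robot touching nothing.
It also fails if it takes over 51 s, if anything falls off the work surface, if the arm or the gripper's body presses on something with over 40 N, if the wrist force passes 120 N, or if a joint passes its speed limit or range.

## Robot

A 7-joint arm with a two-finger parallel gripper is mounted at the origin on the work surface. World frame = base frame: x ahead of the robot, y to its left, z up, the work surface at z = 0. Lengths are in m, angles in degrees, forces in N, time in s.
With the tool pointing down it reaches from about 0.4 to 0.9 m from the base axis. Payload 5.5 kg.
Tool frame: the origin (TCP) lies midway between the tips of the shut fingers; the grasp point (between the pads) lies 19 mm behind it; x points along the fingers, y is the direction in which the jaws open and shut, and the axes are right-handed (so a half turn about x gives the same grasp; the last joint's range is limited). The gripper opens to 92 mm and grips with 3 to 60 N. Pads are 19 mm wide; open, the fingers measure 130 mm over their backs; the gripper's body (75 mm by 190 mm) begins 47 mm behind the grasp point.
Start: joints at [-57.055, 28.699, -24.465, 88.831, 12.651, 65.22, -12.049], TCP at [0.199, 0.619, 0.189] pointing down, gripper open.
Joint ranges: [-164.97, 164.97], [-17.58, 116.51], [-87.97, 89.64], [11.32, 138.91], [-80.73, 260.73], [10.89, 115.49], [-147.41, 147.41]. Speed limits (degrees/s): [147.25, 147.25, 180, 180, 180, 180, 180].

## Interface

Orientations are given as a 3x3 rotation matrix whose columns are the frame's x, y, z axes.
In Python, from bench import readout, capture, camera_info, hand_in gives the robot as it stands.
- The arm moves only by the tool carry_out, never from a script. Its argument "increments" is a list of rows, each a list of 3 entries, a list of its own where there are three numbers: the closure, from 0 (fully open) to 1 (shut), then the shift along the world's x, y, z in m, then the turn, a rotation vector about the world's x, y, z in rad. A call has exactly 10 rows; each row shifts and turns the commanded pose from where the row before left it; what a row does not reach is not made up. A row lasts 1/12 s, in which the tool goes at most 41.7 mm and 7.16 degrees, less where a joint would pass 70% of its speed; a pose out of reach is approached as far as the arm can. A call with a gripper value outside its range is refused whole. The fingers move at their own pace and stop on an object; "force" is the grip in N (left out, the last holds). Time passes only in rows, so rows that do not move let the fingers close, or fill a call up. It gives the time, the measured TCP pose, the force and the opening at its end, in the units of the state.
- readout.state(): the state, without advancing time (a new reading comes with each control period).
- capture(name): name is "side" or "top" or "wrist"; returns (picture, depth): 480x640x3 uint8, red, green, blue; 480x640 float32, m along the optical axis (not along the pixel's ray), 0 where there is no reading.
- camera_info(name): a dict with "K" (3x3 intrinsics, pixels), "dist_coeffs" ([k1, k2, p1, p2, k3] as OpenCV has them; the pictures are not rectified), "rvec" (rotation vector, rad) and "tvec" (3), from world to camera coordinates, as OpenCV has them. Camera axes: x right, y down, z forward; pixel columns grow to the right and rows downward; lengths in m; the calibration is good to about 2 mm. A picture is of the moment at which its call begins: read the wrist's pose just before it. camera_info takes no time and is no camera call; for the wrist camera it gives the pose at the moment of the call.
- hand_in(): hands the job in, once; it reports no verdict.
The state is a dict: "clock": time; "joint_pos": joint angles; "qvel": joint speeds; "joint_torque": joint torques, N m; "position": TCP position; "ee_rot": TCP orientation; "force": force on the tool from outside, world axes, zero at the start; "moment": the same for the moment, N m; "grip_width": finger opening in m.
Only numpy, scipy, OpenCV 4.12 (cv2) and the standard library are available. Lean on these libraries where they do the work, as an engineer would, in place of code of your own. Each camera call takes 0.05 s, during which the arm holds its last target. There are 200 camera calls.

## Working session

There is one attempt and no reset: what is moved stays moved. The work goes in short steps, Python scripts to look and compute and a tool call to move; the robot and the scene stay as the last step left them, time stands still between calls to the robot, and variables do not carry over. Pictures are saved under pics/ and viewed, about 8 in all and at most 12, crops included, and the job is handed in when it is done.

Besides the shell and the picture viewer there is one more tool, called after "Request:" as a command line: name --argument value ..., lists and objects as JSON in quotes. carry_out: Moves the arm, as the interface text tells. Its arguments: {"type":"object","properties":{"increments":{"type":"array"},"force":{"type":"number"}},"required":["increments"]}

```bash
mkdir -p pics; cat > h.py <<'E'
import numpy as np,cv2
from bench import readout,capture,camera_info,hand_in
def snap(name,fn):
    ci=camera_info(name);p,d=capture(name)
    cv2.imwrite('pics/'+fn+'.png',p[:,:,::-1]);np.savez('pics/'+fn,d=d,**{k:np.array(ci[k]) for k in('K','dist_coeffs','rvec','tvec')});return p,d
def world(fn,uv,z=None):
    f=np.load('pics/'+fn+'.npz');R=cv2.Rodrigues(f['rvec'])[0];t=f['tvec'].ravel()
    out=[]
    for u,v in uv:
        n=cv2.undistortPoints(np.array([[[u,v]]],float),f['K'],f['dist_coeffs']).ravel()
        r=np.array([*n,1]);o=-R.T@t;w=R.T@r
        s=(z-o[2])/w[2] if z is not None else np.median(f['d'][int(v)-1:int(v)+2,int(u)-1:int(u)+2])
        out.append(o+s*w)
    return np.array(out)
E
python3 -c "
from h import *
snap('top','t0');snap('side','s0');s=readout.state();print(s['clock'],s['position'],s['ee_rot'],s['grip_width'])"
```

```text
0.1 [0.1992503  0.6179857  0.18807925] [[-5.86770790e-04  3.06731507e-01  9.51795902e-01]
 [-1.64182353e-03  9.51794487e-01 -3.06732063e-01]
 [-9.99998480e-01 -1.74266232e-03 -5.48861986e-05]] 0.09184084826118095
```

View pics/t0.png

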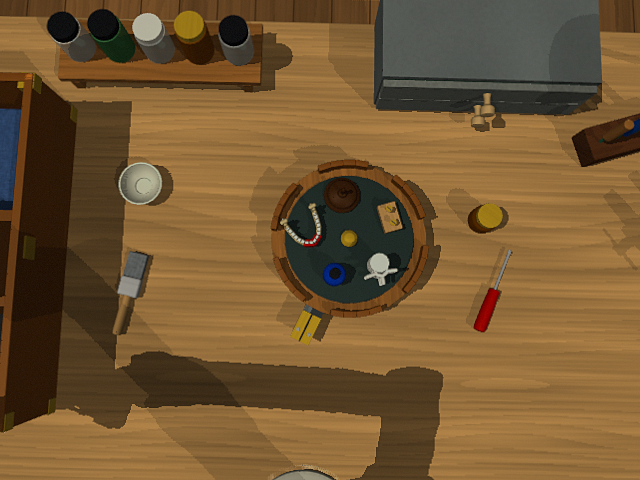

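View pics/s0.png

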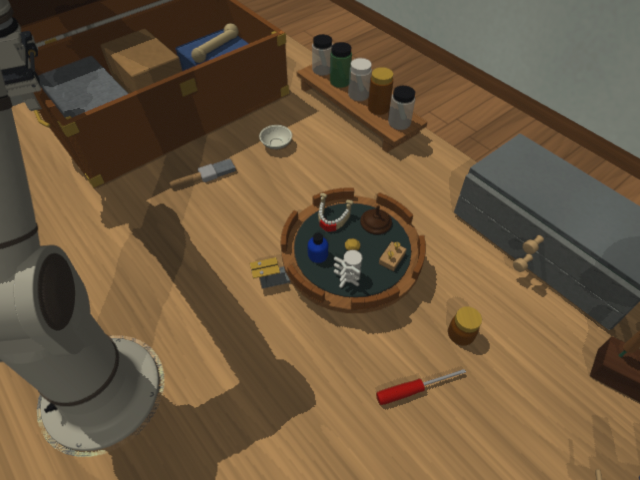

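The top view shows the turntable centred near (349,238). The jaw is at about (305,228), the front plate at about (308,325) and the bottle at (334,273). I'll enlarge that area.

```bash
python3 -c "
from h import *
p=cv2.imread('pics/t0.png')[150:350,255:445]
cv2.imwrite('pics/c0.png',cv2.resize(p,None,fx=3,fy=3,interpolation=cv2.INTER_CUBIC))
print(world('t0',[(349,238)],.072),world('t0',[(308,325)],.05),world('t0',[(308,325)]),world('t0',[(305,228)],.08))"
```

```text
[[ 0.56359985 -0.0777679   0.072     ]] [[ 0.3927103  -0.00169533  0.05      ]] [[ 0.39269067 -0.00169458  0.04918761]] [[0.58008487 0.00871285 0.08      ]]
```

View pics/c0.png

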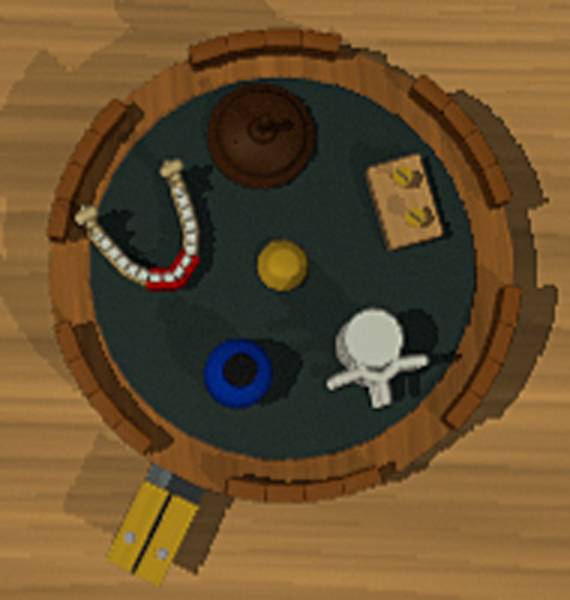

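```bash
cat >> h.py <<'E'
def cloud(fn):
    f=np.load('pics/'+fn+'.npz');R=cv2.Rodrigues(f['rvec'])[0];d=f['d']
    g=np.stack(np.meshgrid(np.arange(640.),np.arange(480.)),-1).reshape(-1,1,2)
    n=cv2.undistortPoints(g,f['K'],f['dist_coeffs']).reshape(-1,2)
    P=np.c_[n,np.ones(len(n))]*d.reshape(-1,1)
    return ((P-f['tvec'].ravel())@R).reshape(480,640,3)
def jaw(fn,c):
    W=cloud(fn);r=np.hypot(W[...,0]-c[0],W[...,1]-c[1])
    m=((r<.138)&(W[...,2]>.066)&(W[...,2]<.14)).astype(np.uint8)
    n,l,st,ce=cv2.connectedComponentsWithStats(m,connectivity=8)
    for i in range(1,n):
        if st[i,4]<40: continue
        q=W[l==i];b=cv2.minAreaRect((q[:,:2]*1000).astype(np.float32))
        v=np.array(b[0])/1000-c
        print(np.round(ce[i]),st[i,4],'zmax',q[:,2].max().round(3),'rect',np.round(b[0]),np.round(b[1]),'r',np.hypot(*v).round(4),'ang',np.degrees(np.arctan2(v[1],v[0])).round(1))
E
python3 -c "
from h import *
W=cloud('t0')
# lip tops -> circle fit
r=np.hypot(W[...,0]-.5636,W[...,1]+.0778)
q=W[(r>.13)&(r<.17)&(W[...,2]>.079)&(W[...,2]<.085)]
A=np.c_[2*q[:,:2],np.ones(len(q))];x=np.linalg.lstsq(A,(q[:,:2]**2).sum(1),rcond=None)[0]
c=x[:2];print('c',c,np.sqrt(x[2]+c@c),len(q))
a=np.degrees(np.arctan2(q[:,1]-c[1],q[:,0]-c[0]));h=np.histogram(a,np.arange(-180,181,4))[0];print([(int(-180+4*i),int(k)) for i,k in enumerate(h)])
C=lambda L:[(255+u/3,150+v/3) for u,v in L]
print('cap',world('t0',C([(282,265)]),.072))
for p in world('t0',C([(134,575),(180,495),(107,565),(160,585)]),.05): v=p[:2]-c;print(p,np.hypot(*v),np.degrees(np.arctan2(v[1],v[0])))
jaw('t0',c)
"
```

```text
c [ 0.56437264 -0.07756815] 0.1488679709105514 1306
[(-180, 26), (-176, 25), (-172, 23), (-168, 25), (-164, 22), (-160, 22), (-156, 7), (-152, 0), (-148, 0), (-144, 0), (-140, 0), (-136, 8), (-132, 23), (-128, 22), (-124, 26), (-120, 22), (-116, 22), (-112, 22), (-108, 24), (-104, 25), (-100, 25), (-96, 8), (-92, 0), (-88, 0), (-84, 0), (-80, 0), (-76, 9), (-72, 25), (-68, 22), (-64, 22), (-60, 23), (-56, 21), (-52, 20), (-48, 23), (-44, 23), (-40, 19), (-36, 8), (-32, 0), (-28, 0), (-24, 0), (-20, 0), (-16, 7), (-12, 18), (-8, 24), (-4, 23), (0, 22), (4, 15), (8, 21), (12, 19), (16, 25), (20, 24), (24, 5), (28, 0), (32, 0), (36, 0), (40, 0), (44, 5), (48, 21), (52, 22), (56, 23), (60, 25), (64, 19), (68, 26), (72, 25), (76, 24), (80, 24), (84, 4), (88, 0), (92, 0), (96, 0), (100, 0), (104, 9), (108, 20), (112, 23), (116, 23), (120, 22), (124, 24), (128, 24), (132, 23), (136, 21), (140, 25), (144, 6), (148, 0), (152, 0), (156, 0), (160, 0), (164, 8), (168, 21), (172, 25), (176, 19)]
cap [[ 0.56294251 -0.07777842  0.072     ]]
[0.36010867 0.01377433 0.05      ] 0.22375705958023573 155.90682730201902
[ 0.41246591 -0.01495199  0.05      ] 0.16430592999830038 157.59847459502436
[0.36612683 0.03151385 0.05      ] 0.22627479946341475 151.17881953271316
[ 0.35407957 -0.0032957   0.05      ] 0.2230237076555873 160.54752066894105
[342. 194.] 799 zmax 0.118 rect [651. -63.] [67. 64.] r 0.088 ang 9.6
[305. 230.] 491 zmax 0.104 rect [579.   8.] [73. 76.] r 0.0866 ang 80.5
[389. 217.] 530 zmax 0.096 rect [ 607. -157.] [56. 37.] r 0.0899 ang -61.5
[349. 237.] 135 zmax 0.075 rect [565. -78.] [25. 29.] r 0.0007 ang -1.6
[379. 268.] 544 zmax 0.124 rect [ 500. -131.] [52. 54.] r 0.0838 ang -140.3
[334. 274.] 422 zmax 0.128 rect [491. -49.] [43. 42.] r 0.0791 ang 158.8
```

Centre is (0.564,-0.078), the front is at 156° and the jaw at 80.5°, so the tray needs about +75.5°. The notches sit at 36°+60k. I'll push from the 36° notch, which clears everything and is well within reach.

Request:
carry_out --increments '[[1,[0,0,0.02],[0,0,0]],[1,[0.01,-0.01,0.02],[0,0,-0.07]],[1,[0.016,-0.02,0.02],[0,0,-0.075]],[1,[0.016,-0.02,0.02],[0,0,-0.075]],[1,[0.016,-0.02,0.01],[0,0,-0.075]],[1,[0.016,-0.02,0],[0,0,-0.075]],[1,[0.016,-0.02,0],[0,0,-0.075]],[1,[0.016,-0.02,0],[0,0,-0.075]],[1,[0.016,-0.02,0],[0,0,-0.075]],[1,[0.016,-0.02,0],[0,0,-0.075]]]' --force 20

```text
clock: 0.93
position: [0.3378, 0.4473, 0.2786]
ee_rot: [[-0.0, 0.834, 0.552], [-0.001, 0.552, -0.834], [-1.0, -0.001, 0.0]]
force: [-0.6, 0.7, -0.4]
grip_width: 0.0296
```

Request:
carry_out --increments '[[1,[0.016,-0.02,0],[0,0,-0.075]],[1,[0.016,-0.02,0],[0,0,-0.075]],[1,[0.016,-0.02,0],[0,0,-0.075]],[1,[0.016,-0.02,0],[0,0,-0.075]],[1,[0.016,-0.02,0],[0,0,-0.075]],[1,[0.016,-0.02,0],[0,0,-0.075]],[1,[0.016,-0.02,0],[0,0,-0.075]],[1,[0.016,-0.02,0],[0,0,-0.075]],[1,[0.016,-0.02,0],[0,0,-0.075]],[1,[0.016,-0.02,0],[0,0,-0.075]]]'

```text
clock: 1.77
position: [0.4977, 0.2474, 0.2786]
ee_rot: [[-0.001, 0.986, -0.164], [-0.0, -0.164, -0.986], [-1.0, -0.001, 0.0]]
force: [-0.1, 0.0, -0.0]
grip_width: 0.0004
```

Request:
carry_out --increments '[[1,[0.019,-0.0235,0],[0,0,-0.078]],[1,[0.019,-0.0235,0],[0,0,-0.078]],[1,[0.019,-0.0235,0],[0,0,-0.078]],[1,[0.019,-0.0235,0],[0,0,-0.078]],[1,[0.019,-0.0235,0],[0,0,-0.078]],[1,[0.019,-0.0235,0],[0,0,-0.078]],[1,[0.019,-0.0235,-0.02],[0,0,-0.078]],[1,[0.019,-0.0235,-0.02],[0,0,-0.078]],[1,[0.019,-0.0235,-0.02],[0,0,-0.078]],[1,[0.019,-0.0235,-0.02],[0,0,-0.078]]]'

```text
clock: 2.6
position: [0.6878, 0.0126, 0.1977]
ee_rot: [[-0.001, 0.586, -0.81], [0.0, -0.81, -0.586], [-1.0, -0.0, 0.0]]
force: [0.4, 0.2, -0.7]
grip_width: 0.0002
```

Request:
carry_out --increments '[[1,[0,0,-0.02],[0,0,0]],[1,[0,0,-0.02],[0,0,0]],[1,[0,0,-0.02],[0,0,0]],[1,[0,0,-0.02],[0,0,0]],[1,[0,0,-0.01],[0,0,0]],[1,[0,0,0],[0,0,0]],[1,[0,0,0],[0,0,0]],[1,[0,0,0],[0,0,0]],[1,[0,0,0],[0,0,0]],[1,[0,0,0],[0,0,0]]]'

```text
clock: 3.43
position: [0.6884, 0.0137, 0.1107]
ee_rot: [[0.003, 0.589, -0.808], [0.0, -0.808, -0.589], [-1.0, 0.001, -0.002]]
force: [-0.2, -0.7, 0.2]
grip_width: 0.0001
```

```bash
python3 -c "
from h import *
print(readout.state()['position'],readout.state()['force']);snap('top','t1')
p=cv2.imread('pics/t1.png')[130:330,255:455]
cv2.imwrite('pics/c1.png',cv2.resize(p,None,fx=3,fy=3))"
```

```text
[0.68843376 0.01371699 0.11067019] [-0.24648766 -0.68584451  0.24582189]
```

View pics/c1.png

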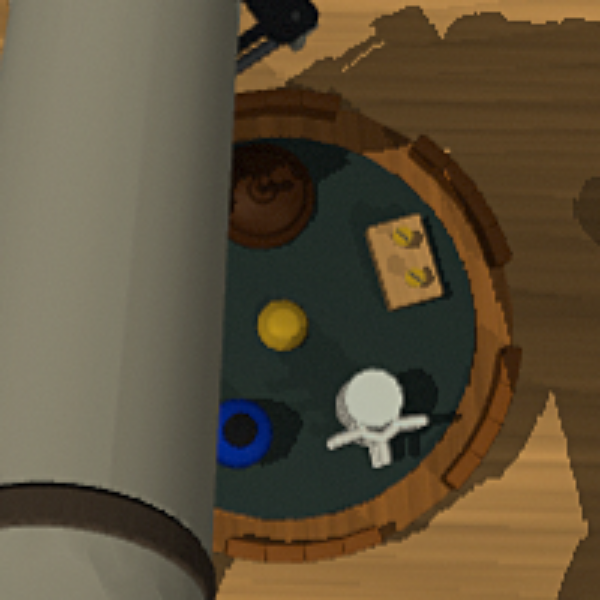

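The top view shows the forearm covering the jaw side of the tray. The other pieces have not moved: bottle (240,430), cap (282,325) and block (405,260) in the crop. I'll lower into the notch and print the arc steps.

Request:
carry_out --increments '[[1,[0,0,-0.01],[0,0,0]],[1,[0,0,-0.01],[0,0,0]],[1,[0,0,-0.01],[0,0,0]],[1,[0,0,-0.006],[0,0,0]],[1,[0,0,-0.004],[0,0,0]],[1,[0,0,0],[0,0,0]],[1,[0,0,0],[0,0,0]],[1,[0,0,0],[0,0,0]],[1,[0,0,0],[0,0,0]],[1,[0,0,0],[0,0,0]]]'

```text
clock: 4.32
position: [0.6878, 0.0137, 0.0696]
ee_rot: [[0.001, 0.589, -0.808], [0.0, -0.808, -0.589], [-1.0, 0.001, -0.001]]
force: [0.8, 0.2, -0.0]
grip_width: 0.0004
```

```bash
python3 -c "
import numpy as np
from h import readout
s=readout.state();print(s['position'],s['force'])
d=s['position'][:2]-np.array([.5644,-.0776]);print(np.hypot(*d),np.degrees(np.arctan2(d[1],d[0])))
t=36.4
for step in [1.0]*10+[1.3]*10+[1.6]*40:
    a,b=np.radians([t,t+step]);t+=step
    print(round(t,1),(152*(np.cos(b)-np.cos(a))).round(1),(152*(np.sin(b)-np.sin(a))).round(1),end='; ')
"
```

```text
[0.68782567 0.01367888 0.06961211] [ 0.81540993  0.19722123 -0.03763266]
0.1535113404494002 36.48460582603737
37.4 -1.6 2.1; 38.4 -1.6 2.1; 39.4 -1.7 2.1; 40.4 -1.7 2.0; 41.4 -1.7 2.0; 42.4 -1.8 2.0; 43.4 -1.8 1.9; 44.4 -1.8 1.9; 45.4 -1.9 1.9; 46.4 -1.9 1.8; 47.7 -2.5 2.3; 49.0 -2.6 2.3; 50.3 -2.6 2.2; 51.6 -2.7 2.2; 52.9 -2.7 2.1; 54.2 -2.8 2.0; 55.5 -2.8 2.0; 56.8 -2.9 1.9; 58.1 -2.9 1.9; 59.4 -2.9 1.8; 61.0 -3.7 2.1; 62.6 -3.7 2.0; 64.2 -3.8 1.9; 65.8 -3.8 1.8; 67.4 -3.9 1.7; 69.0 -3.9 1.6; 70.6 -4.0 1.5; 72.2 -4.0 1.4; 73.8 -4.1 1.2; 75.4 -4.1 1.1; 77.0 -4.1 1.0; 78.6 -4.1 0.9; 80.2 -4.2 0.8; 81.8 -4.2 0.7; 83.4 -4.2 0.5; 85.0 -4.2 0.4; 86.6 -4.2 0.3; 88.2 -4.2 0.2; 89.8 -4.2 0.1; 91.4 -4.2 -0.0; 93.0 -4.2 -0.2; 94.6 -4.2 -0.3; 96.2 -4.2 -0.4; 97.8 -4.2 -0.5; 99.4 -4.2 -0.6; 101.0 -4.2 -0.8; 102.6 -4.2 -0.9; 104.2 -4.1 -1.0; 105.8 -4.1 -1.1; 107.4 -4.1 -1.2; 109.0 -4.0 -1.3; 110.6 -4.0 -1.4; 112.2 -4.0 -1.5; 113.8 -3.9 -1.7; 115.4 -3.9 -1.8; 117.0 -3.8 -1.9; 118.6 -3.8 -2.0; 120.2 -3.7 -2.1; 121.8 -3.6 -2.2; 123.4 -3.6 -2.3;
```

Request:
carry_out --increments '[[1,[-0.0016,0.0021,0],[0,0,0.0175]],[1,[-0.0016,0.0021,0],[0,0,0.0175]],[1,[-0.0017,0.0021,0],[0,0,0.0175]],[1,[-0.0017,0.002,0],[0,0,0.0175]],[1,[-0.0017,0.002,0],[0,0,0.0175]],[1,[-0.0018,0.002,0],[0,0,0.0175]],[1,[-0.0018,0.0019,0],[0,0,0.0175]],[1,[-0.0018,0.0019,0],[0,0,0.0175]],[1,[-0.0019,0.0019,0],[0,0,0.0175]],[1,[-0.0019,0.0018,0],[0,0,0.0175]]]'

```text
clock: 5.15
position: [0.6696, 0.0337, 0.069]
ee_rot: [[-0.0, 0.722, -0.692], [0.0, -0.692, -0.722], [-1.0, -0.0, -0.0]]
force: [-1.1, -0.3, -0.9]
grip_width: 0.0005
```

Request:
carry_out --increments '[[1,[-0.0025,0.0023,0],[0,0,0.0227]],[1,[-0.0026,0.0023,0],[0,0,0.0227]],[1,[-0.0026,0.0022,0],[0,0,0.0227]],[1,[-0.0027,0.0022,0],[0,0,0.0227]],[1,[-0.0027,0.0021,0],[0,0,0.0227]],[1,[-0.0028,0.002,0],[0,0,0.0227]],[1,[-0.0028,0.002,0],[0,0,0.0227]],[1,[-0.0029,0.0019,0],[0,0,0.0227]],[1,[-0.0029,0.0019,0],[0,0,0.0227]],[1,[-0.0029,0.0018,0],[0,0,0.0227]]]'

```text
clock: 5.98
position: [0.6422, 0.0543, 0.0691]
ee_rot: [[0.0, 0.859, -0.511], [0.0, -0.511, -0.859], [-1.0, 0.0, -0.0]]
force: [0.0, 1.1, 0.1]
grip_width: 0.0004
```

```bash
python3 -c "
from h import *
snap('side','s1')
p=cv2.imread('pics/s1.png')[150:350,240:460]
cv2.imwrite('pics/c2.png',cv2.resize(p,None,fx=3,fy=3))
snap('top','t2')"
```

```text
(no output)
```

View pics/c2.png

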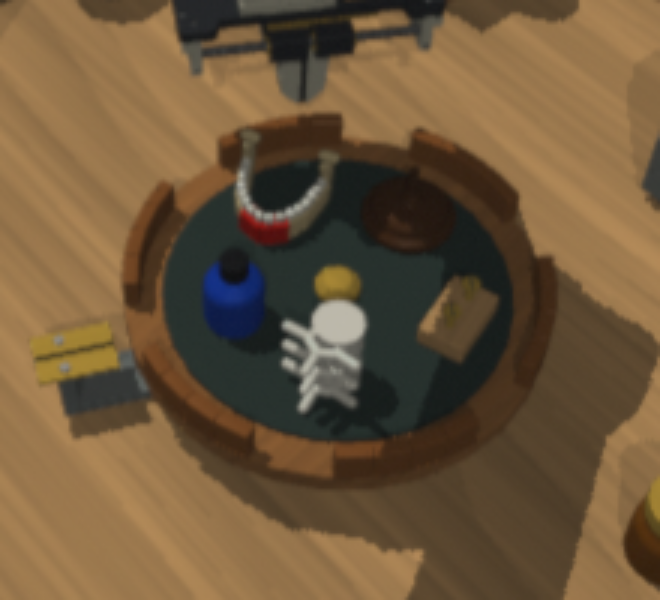

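```bash
python3 -c "
from h import *
for n,cr in (('s1',(240,150)),):
    f=np.load('pics/'+n+'.npz');c=np.array([.5644,-.0776])
    P=[readout.state()['position']]+[np.array([*(c+r*np.array([np.cos(np.radians(a)),np.sin(np.radians(a))])),z]) for a,r,z in((59.5,.149,.082),(96,.149,.055),(36,.149,.055),(47,.149,.082),(85,.149,.082),(156,.195,.05))]
    q=cv2.projectPoints(np.array(P),f['rvec'],f['tvec'],f['K'],f['dist_coeffs'])[0].reshape(-1,2)
    print((q-cr)*3)
W0,W=cloud('s0'),cloud('s1')
print(readout.state()['position']); print(world('s1',[(240+302/3,150+85/3),(240+280/3,150+125/3),(240+337/3,150+275/3)]))
"
```

```text
[[295.08347069 125.45841194]
 [297.2161848  117.95686661]
 [190.33876064 182.53709503]
 [372.84439785 144.18774086]
 [338.8182343  116.43383454]
 [218.45579196 141.20289983]
 [ 71.84751972 354.00938471]]
[0.64188988 0.05478677 0.06901824]
[[ 0.63794403  0.04510088  0.12373543]
 [ 0.62510719  0.05394942  0.08155093]
 [ 0.56642919 -0.07728983  0.07132037]]
```

```bash
python3 -c "
from h import *
print(world('s1',[(240+302/3,150+v/3) for v in range(15,150,9)]).round(3))
cv2.imwrite('pics/c3.png',cv2.resize(cv2.imread('pics/s1.png')[130:230,280:400],None,fx=6,fy=6,interpolation=cv2.INTER_CUBIC))
snap('wrist','w1')
"
```

```text
[[0.625 0.035 0.209]
 [0.627 0.036 0.198]
 [0.622 0.031 0.196]
 [0.618 0.026 0.194]
 [0.618 0.026 0.185]
 [0.639 0.047 0.148]
 [0.638 0.046 0.139]
 [0.638 0.046 0.13 ]
 [0.638 0.045 0.122]
 [0.638 0.044 0.113]
 [0.707 0.117 0.   ]
 [0.646 0.052 0.081]
 [0.64  0.045 0.081]
 [0.64  0.045 0.071]
 [0.64  0.044 0.061]]
```

View pics/w1.png

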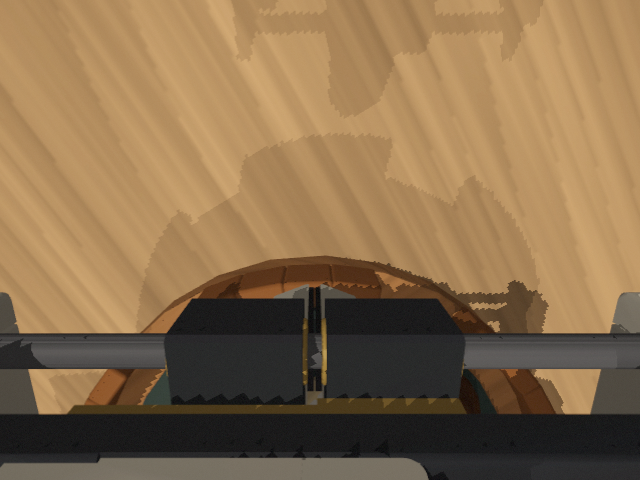

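The wrist and side pictures show the fingertip hovering above the lip: the depth puts the tip at z≈0.107, where the reported TCP z is 0.069. So the real tip is about 37 mm above the reported TCP, and the tray has not moved. I'll go back to the 36° notch and go lower by that amount, watching the force.

Request:
carry_out --increments '[[1,[0.0045,-0.0043,0],[0,0,-0.0402]],[1,[0.0045,-0.0043,0],[0,0,-0.0402]],[1,[0.0045,-0.0043,0],[0,0,-0.0402]],[1,[0.0045,-0.0043,0],[0,0,-0.0402]],[1,[0.0045,-0.0043,0],[0,0,-0.0402]],[1,[0.0045,-0.0043,0],[0,0,-0.0402]],[1,[0.0045,-0.0043,0],[0,0,-0.0402]],[1,[0.0045,-0.0043,0],[0,0,-0.0402]],[1,[0.0045,-0.0043,0],[0,0,-0.0402]],[1,[0.0045,-0.0043,0],[0,0,-0.0402]]]'

```text
clock: 6.97
position: [0.6879, 0.0107, 0.069]
ee_rot: [[0.0, 0.587, -0.81], [-0.0, -0.81, -0.587], [-1.0, 0.0, -0.0]]
force: [0.7, -0.5, 0.4]
grip_width: 0.0005
```

Request:
carry_out --increments '[[1,[0,0,0],[0,0,0]],[1,[0,0,0],[0,0,0]],[1,[0,0,-0.005],[0,0,0]],[1,[0,0,-0.005],[0,0,0]],[1,[0,0,-0.005],[0,0,0]],[1,[0,0,-0.005],[0,0,0]],[1,[0,0,-0.005],[0,0,0]],[1,[0,0,0],[0,0,0]],[1,[0,0,0],[0,0,0]],[1,[0,0,0],[0,0,0]]]'

```text
clock: 7.8
position: [0.6876, 0.0112, 0.0441]
ee_rot: [[0.0, 0.589, -0.808], [-0.0, -0.808, -0.589], [-1.0, 0.0, -0.0]]
force: [0.4, -0.3, 0.3]
grip_width: 0.0003
```

```bash
python3 -c "
from h import *
snap('side','s2');s=readout.state();print(s['position'],s['force'])
f=np.load('pics/s2.npz');q=cv2.projectPoints(s['position'][None]+[0,0,.037],f['rvec'],f['tvec'],f['K'],f['dist_coeffs'])[0].ravel();print((q-[300,130])*6)
cv2.imwrite('pics/c3.png',cv2.resize(cv2.imread('pics/s2.png')[130:230,300:430],None,fx=6,fy=6,interpolation=cv2.INTER_CUBIC))
"
```

```text
[0.68773118 0.01113196 0.04425983] [-0.11689151  0.48017827  0.53332508]
[393.93953763 357.44047319]
```

View pics/c3.png

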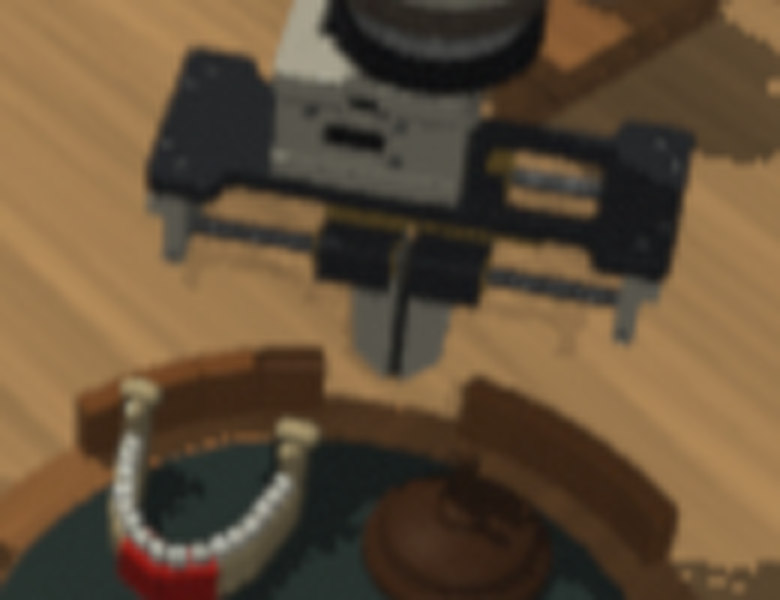

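The enlarged view shows the tip at (397,375), centred over the notch (lip ends at x≈325 and 465) and still about 20 mm above its floor. I'll lower it 14 mm.

Request:
carry_out --increments '[[1,[0,0,-0.003],[0,0,0]],[1,[0,0,-0.003],[0,0,0]],[1,[0,0,-0.003],[0,0,0]],[1,[0,0,-0.003],[0,0,0]],[1,[0,0,-0.002],[0,0,0]],[1,[0,0,0],[0,0,0]],[1,[0,0,0],[0,0,0]],[1,[0,0,0],[0,0,0]],[1,[0,0,0],[0,0,0]],[1,[0,0,0],[0,0,0]]]'

```text
clock: 8.68
position: [0.6877, 0.0112, 0.0302]
ee_rot: [[0.0, 0.589, -0.808], [0.0, -0.808, -0.589], [-1.0, 0.0, -0.0]]
force: [-0.1, -0.2, -0.1]
grip_width: 0.0005
```

Request:
carry_out --increments '[[1,[-0.0016,0.0021,0],[0,0,0.0175]],[1,[-0.0016,0.0021,0],[0,0,0.0175]],[1,[-0.0017,0.0021,0],[0,0,0.0175]],[1,[-0.0017,0.002,0],[0,0,0.0175]],[1,[-0.0017,0.002,0],[0,0,0.0175]],[1,[-0.0018,0.002,0],[0,0,0.0175]],[1,[-0.0018,0.0019,0],[0,0,0.0175]],[1,[-0.0018,0.0019,0],[0,0,0.0175]],[1,[-0.0019,0.0019,0],[0,0,0.0175]],[1,[-0.0019,0.0018,0],[0,0,0.0175]]]'

```text
clock: 9.52
position: [0.6699, 0.0313, 0.0301]
ee_rot: [[0.0, 0.722, -0.692], [0.0, -0.692, -0.722], [-1.0, 0.0, -0.0]]
force: [2.0, 0.2, 0.0]
grip_width: 0.0007
```

Request:
carry_out --increments '[[1,[-0.0025,0.0023,0],[0,0,0.0227]],[1,[-0.0026,0.0023,0],[0,0,0.0227]],[1,[-0.0026,0.0022,0],[0,0,0.0227]],[1,[-0.0027,0.0022,0],[0,0,0.0227]],[1,[-0.0027,0.0021,0],[0,0,0.0227]],[1,[-0.0028,0.002,0],[0,0,0.0227]],[1,[-0.0028,0.002,0],[0,0,0.0227]],[1,[-0.0029,0.0019,0],[0,0,0.0227]],[1,[-0.0029,0.0019,0],[0,0,0.0227]],[1,[-0.0029,0.0018,0],[0,0,0.0227]]]'

```text
clock: 10.35
position: [0.6423, 0.0519, 0.0301]
ee_rot: [[0.0, 0.859, -0.511], [0.0, -0.511, -0.859], [-1.0, 0.0, -0.0]]
force: [1.4, -0.2, -0.1]
grip_width: 0.0005
```

```bash
python3 -c "
from h import *
snap('side','s3');s=readout.state();print(s['position'],s['force'])
cv2.imwrite('pics/c4.png',cv2.resize(cv2.imread('pics/s3.png')[150:310,260:440],None,fx=4,fy=4,interpolation=cv2.INTER_CUBIC)[:600])
jaw('s3',np.array([.5644,-.0776]))
"
```

```text
[0.64142242 0.0524235  0.02991081] [-0.31655882 -0.36886655  0.37491203]
[364. 214.] 564 zmax 0.117 rect [638. -37.] [65. 68.] r 0.0841 ang 28.5
[321. 221.] 430 zmax 0.105 rect [548.   6.] [72. 76.] r 0.0854 ang 101.3
[394. 243.] 400 zmax 0.097 rect [ 632. -138.] [60. 35.] r 0.0905 ang -42.0
[352. 243.] 123 zmax 0.076 rect [566. -79.] [31. 29.] r 0.002 ang -50.1
[323. 256.] 486 zmax 0.128 rect [483. -78.] [38. 42.] r 0.0812 ang -179.8
[363. 266.] 664 zmax 0.124 rect [ 522. -149.] [54. 54.] r 0.083 ang -120.4
```

View pics/c4.png

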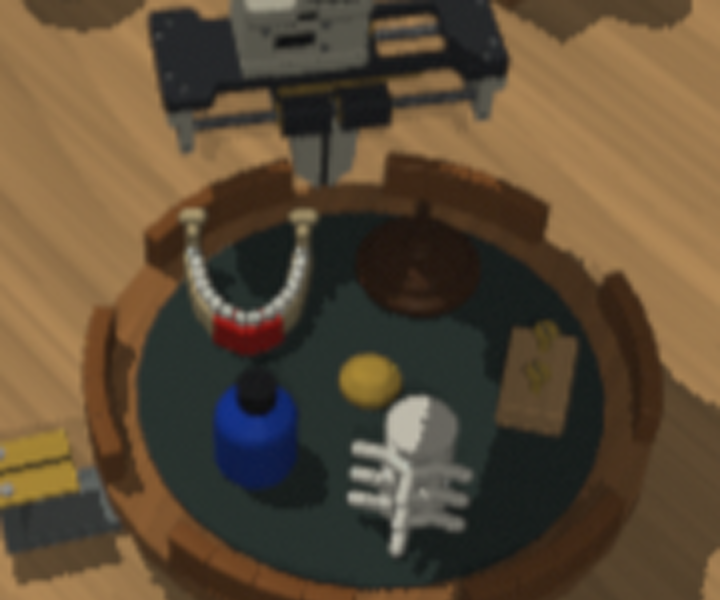

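The side view shows the finger in the notch against the lip end. The tray has turned about 20°, the jaw is now at about 101°, and all pieces are standing. I'll keep pushing.

Request:
carry_out --increments '[[1,[-0.003,0.0017,0],[0,0,0.0227]],[1,[-0.0037,0.002,0],[0,0,0.0279]],[1,[-0.0038,0.0019,0],[0,0,0.0279]],[1,[-0.0038,0.0018,0],[0,0,0.0279]],[1,[-0.0039,0.0017,0],[0,0,0.0279]],[1,[-0.0039,0.0016,0],[0,0,0.0279]],[1,[-0.004,0.0015,0],[0,0,0.0279]],[1,[-0.004,0.0014,0],[0,0,0.0279]],[1,[-0.0041,0.0012,0],[0,0,0.0279]],[1,[-0.0041,0.0011,0],[0,0,0.0279]]]'

```text
clock: 11.23
position: [0.6039, 0.0678, 0.03]
ee_rot: [[0.0, 0.966, -0.259], [0.0, -0.259, -0.966], [-1.0, 0.0, -0.0]]
force: [1.1, 0.1, -0.3]
grip_width: 0.0003
```

Request:
carry_out --increments '[[1,[-0.0041,0.001,0],[0,0,0.0279]],[1,[-0.0041,0.0009,0],[0,0,0.0279]],[1,[-0.0042,0.0008,0],[0,0,0.0279]],[1,[-0.0042,0.0007,0],[0,0,0.0279]],[1,[-0.0042,0.0005,0],[0,0,0.0279]],[1,[-0.0042,0.0004,0],[0,0,0.0279]],[1,[-0.0042,0.0003,0],[0,0,0.0279]],[1,[-0.0042,0.0002,0],[0,0,0.0279]],[1,[-0.0042,0.0001,0],[0,0,0.0279]],[1,[-0.0042,0,0],[0,0,0.0279]]]'

```text
clock: 12.07
position: [0.5621, 0.0725, 0.0301]
ee_rot: [[0.0, 1.0, 0.017], [0.0, 0.017, -1.0], [-1.0, 0.0, -0.0]]
force: [0.5, 0.4, -0.3]
grip_width: 0.0004
```

Request:
carry_out --increments '[[1,[-0.0042,-0.0002,0],[0,0,0.0279]],[1,[-0.0042,-0.0003,0],[0,0,0.0279]],[1,[-0.0042,-0.0004,0],[0,0,0.0279]],[1,[-0.0042,-0.0005,0],[0,0,0.0279]],[1,[-0.0042,-0.0006,0],[0,0,0.0279]],[1,[-0.0042,-0.0008,0],[0,0,0.0279]],[1,[-0.0036,-0.0008,0],[0,0,0.024]],[1,[-0.003,-0.0007,0],[0,0,0.02]],[1,[-0.0024,-0.0006,0],[0,0,0.016]],[1,[-0.0018,-0.0005,0],[0,0,0.012]]]'

```text
clock: 12.9
position: [0.5261, 0.0669, 0.03]
ee_rot: [[-0.0, 0.968, 0.252], [0.0, 0.252, -0.968], [-1.0, -0.0, -0.0]]
force: [0.2, 0.7, 0.6]
grip_width: 0.0002
```

```bash
cat > m.py <<'E'
from h import *
import sys
n=sys.argv[1]
snap('side','s'+n);snap('top','t'+n);s=readout.state();c=np.array([.5644,-.0776]);v=s['position'][:2]-c
print(s['clock'],s['position'],s['force'],np.hypot(*v),np.degrees(np.arctan2(v[1],v[0])))
jaw('s'+n,c);print();jaw('t'+n,c)
E
python3 m.py 4
```

```text
13.0 [0.52593379 0.06672195 0.02995014] [-0.19648988  0.05023539  0.14040369] 0.14936021812723713 104.92413427894981
[334. 215.] 554 zmax 0.117 rect [584.   4.] [63. 69.] r 0.084 ang 76.3
[380. 220.] 381 zmax 0.096 rect [654. -73.] [57. 38.] r 0.0899 ang 2.9
[311. 244.] 550 zmax 0.105 rect [494. -31.] [76. 72.] r 0.0848 ang 146.3
[388. 252.] 661 zmax 0.125 rect [ 593. -160.] [53. 54.] r 0.0872 ang -70.9
[352. 243.] 126 zmax 0.075 rect [564. -79.] [30. 29.] r 0.0013 ang -89.9
[350. 269.] 502 zmax 0.127 rect [ 505. -135.] [37. 43.] r 0.0827 ang -135.7

[346. 193.] 522 zmax 0.095 rect [654. -71.] [56. 37.] r 0.0898 ang 4.1
[309. 225.] 613 zmax 0.117 rect [587.  -2.] [68. 47.] r 0.0788 ang 73.0
[390. 224.] 587 zmax 0.123 rect [ 593. -159.] [52. 54.] r 0.0866 ang -70.8
[348. 237.] 140 zmax 0.074 rect [565. -76.] [26. 28.] r 0.0016 ang 63.3
[324. 273.] 483 zmax 0.105 rect [493. -29.] [76. 73.] r 0.0863 ang 145.6
[377. 267.] 434 zmax 0.126 rect [ 507. -133.] [42. 42.] r 0.0792 ang -136.1
```

Request:
carry_out --increments '[[1,[-0.0018,-0.0005,0],[0,0,0.0122]],[1,[-0.0025,-0.0007,0],[0,0,0.0175]],[1,[-0.0025,-0.0008,0],[0,0,0.0175]],[1,[-0.0025,-0.0008,0],[0,0,0.0175]],[1,[-0.0025,-0.0009,0],[0,0,0.0175]],[1,[-0.0025,-0.0009,0],[0,0,0.0175]],[1,[-0.0024,-0.0009,0],[0,0,0.0175]],[1,[-0.0024,-0.001,0],[0,0,0.0175]],[1,[-0.0018,-0.0008,0],[0,0,0.013]],[1,[-0.0012,-0.0006,0],[0,0,0.009]]]'

```text
clock: 13.83
position: [0.504, 0.059, 0.03]
ee_rot: [[-0.0, 0.917, 0.4], [-0.0, 0.4, -0.917], [-1.0, -0.0, -0.0]]
force: [0.8, 0.1, 0.2]
grip_width: 0.0007
```

```bash
python3 m.py 5; python3 -c "
from h import *
c=np.array([.5644,-.0776])
for n in('t0','s0','t5','s5'):
    W=cloud(n);p=cv2.imread('pics/'+n+'.png').astype(int);v=W[...,:2]-c;r=np.hypot(v[...,0],v[...,1])
    a=np.degrees(np.arctan2(v[...,1],v[...,0]))
    m=(abs(W[...,2]-.05)<.004)&(r>.164)&(r<.23)&(abs(a-156)<15)
    b=cv2.minAreaRect((W[m][:,:2]*1000).astype(np.float32));q=np.array(b[0])/1000-c
    print(n,m.sum(),b,np.hypot(*q),np.degrees(np.arctan2(q[1],q[0])))
"
```

```text
13.9333 [0.50390525 0.05893399 0.02996041] [-0.54117182 -0.83427199 -0.18482106] 0.1493356835484584 113.89691925485964
[329. 218.] 573 zmax 0.119 rect [571.   6.] [62. 68.] r 0.0839 ang 85.7
[375. 217.] 378 zmax 0.097 rect [653. -59.] [39. 57.] r 0.0903 ang 12.1
[312. 249.] 576 zmax 0.104 rect [487. -42.] [77. 73.] r 0.0853 ang 155.5
[390. 247.] 666 zmax 0.123 rect [ 605. -155.] [53. 55.] r 0.0873 ang -62.0
[352. 243.] 120 zmax 0.075 rect [566. -79.] [29. 30.] r 0.0018 ang -34.9
[356. 269.] 506 zmax 0.127 rect [ 514. -144.] [40. 44.] r 0.083 ang -127.0

[339. 194.] 509 zmax 0.098 rect [651. -58.] [36. 54.] r 0.0892 ang 13.0
[388. 218.] 588 zmax 0.124 rect [ 599. -154.] [54. 52.] r 0.0837 ang -65.9
[310. 231.] 465 zmax 0.115 rect [576.  -4.] [67. 37.] r 0.0744 ang 81.4
[349. 238.] 138 zmax 0.075 rect [565. -77.] [27. 29.] r 0.0007 ang 27.7
[382. 262.] 445 zmax 0.127 rect [ 516. -140.] [42. 42.] r 0.079 ang -127.6
[330. 277.] 485 zmax 0.105 rect [486. -41.] [77. 74.] r 0.0869 ang 154.9
t0 531 ((387.7092590332031, 4.006004333496094), (39.5599479675293, 57.493892669677734), 64.73533630371094) 0.1946256866055308 155.20977561925363
s0 428 ((388.2938537597656, 3.2325000762939453), (41.963722229003906, 58.009803771972656), 65.64337921142578) 0.1937711738421659 155.34493647740354
t5 21 ((401.9017028808594, -21.10731315612793), (13.55428695678711, 7.830172061920166), 1.4067984819412231) 0.1720381359857759 160.82994424040407
s5 430 ((388.37811279296875, 3.2554378509521484), (42.46571350097656, 58.06662368774414), 65.13700103759766) 0.19370417291838093 155.32837350434954
```

The jaw is at 155.2° and the plate at 155.3°, measured from both cameras. I'll back off the lip, lift and move away.

Request:
carry_out --increments '[[1,[0.001,0.0005,0],[0,0,0]],[1,[0.0025,0.0011,0],[0,0,0]],[1,[0.0025,0.0011,0],[0,0,0]],[1,[0,0,0],[0,0,0]],[1,[0,0,0.01],[0,0,0]],[1,[0,0,0.02],[0,0,0]],[1,[0,0,0.03],[0,0,0]],[1,[0,0,0.03],[0,0,0]],[1,[0,0,0.03],[0,0,0]],[1,[0,0,0.03],[0,0,0]]]'

```text
clock: 14.77
position: [0.51, 0.0619, 0.1822]
ee_rot: [[0.0, 0.917, 0.399], [0.0, 0.399, -0.917], [-1.0, 0.0, -0.0]]
force: [0.8, -0.6, -0.7]
grip_width: 0.0003
```

Request:
carry_out --increments '[[1,[-0.01,0.02,0.02],[0,0,0]],[1,[-0.01,0.03,0.02],[0,0,0]],[1,[-0.01,0.03,0.02],[0,0,0]],[1,[-0.01,0.03,0.01],[0,0,0]],[1,[-0.01,0.03,0],[0,0,0]],[1,[-0.01,0.03,0],[0,0,0]],[1,[-0.01,0.03,0],[0,0,0]],[1,[0,0.02,0],[0,0,0]],[1,[0,0,0],[0,0,0]],[1,[0,0,0],[0,0,0]]]'

```text
clock: 15.6
position: [0.4397, 0.2829, 0.2505]
ee_rot: [[0.0, 0.916, 0.401], [0.0, 0.401, -0.916], [-1.0, 0.0, -0.0]]
force: [0.3, 0.4, -0.0]
grip_width: 0.0004
```

```bash
python3 m.py 6;python3 -c "
import cv2
cv2.imwrite('pics/c6.png',cv2.resize(cv2.imread('pics/t6.png')[140:360,90:520],None,fx=1.8,fy=1.8))"
```

```text
15.7 [0.4406376  0.28055645 0.25020259] [-0.74908372  0.08503164 -0.01696133] 0.3789369012377081 109.06279525774204
[329. 218.] 570 zmax 0.119 rect [571.   7.] [65. 70.] r 0.085 ang 85.6
[375. 217.] 378 zmax 0.097 rect [652. -59.] [57. 38.] r 0.0893 ang 12.2
[312. 249.] 586 zmax 0.105 rect [484. -43.] [75. 73.] r 0.0874 ang 156.4
[390. 247.] 669 zmax 0.124 rect [ 606. -155.] [53. 55.] r 0.0878 ang -61.7
[352. 243.] 120 zmax 0.076 rect [565. -79.] [28. 30.] r 0.0013 ang -49.9
[356. 269.] 505 zmax 0.127 rect [ 515. -144.] [38. 44.] r 0.0827 ang -127.0

[339. 194.] 508 zmax 0.097 rect [651. -58.] [35. 54.] r 0.0891 ang 13.0
[388. 218.] 586 zmax 0.123 rect [ 605. -154.] [52. 54.] r 0.0868 ang -61.7
[304. 233.] 820 zmax 0.115 rect [571.  10.] [66. 65.] r 0.0874 ang 85.6
[349. 238.] 136 zmax 0.074 rect [564. -78.] [28. 28.] r 0.0005 ang -107.6
[382. 262.] 442 zmax 0.127 rect [ 516. -140.] [42. 42.] r 0.079 ang -127.6
[330. 277.] 484 zmax 0.104 rect [486. -41.] [76. 74.] r 0.0871 ang 154.9
```

View pics/c6.png

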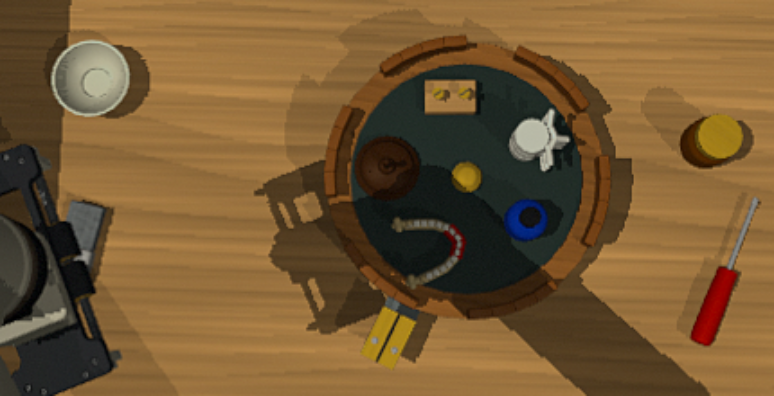

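The top view shows the jaw's middle at about (431,250), on the line from the cap (467,177) through the plate's black line (390,335). All five pieces are standing, the tray is at rest, and the arm is clear. Handing in.

```bash
python3 -c "
from h import *
hand_in()"
```

```text
the job is handed in; nothing more can be done
```

I pushed the turntable about 75° anticlockwise with the shut fingertip in a rim notch, so the jaw now stands behind the brass plate. I then backed the finger off, lifted it clear and handed the job in at about 16 s of the 51 s allowed.

- **Alignment:** the last check put the jaw's middle at 154.9° (top camera) and 156.4° (side camera). The front plate is at about 155.3°. The two cameras disagree by 1.5° on the jaw, or about 2 mm at its radius. The final top picture also shows it on the plate's line.
- **Pieces:** all five were still standing on the mat. They kept the same angles within measurement error after I withdrew the hand, so the tray was at rest.
- **Other things on the bench:** the screwdriver, jar and dish looked undisturbed in the last picture. The gripper hid most of the brush in that view; the arm stayed well above it throughout.
- **First pass missed:** the first pass swept over the lip without touching anything, because the real fingertip sits about 35 mm above the reported TCP. I measured this from the depth images and went lower on the second pass.
- **Force:** the readings between moves never showed more than about 2 N.

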